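# Snap the tube rotor onto the mini centrifuge

## Task

Fit the round six-place tube rotor onto the spindle of the open mini centrifuge: pick it up by its wing, line its slot up with the spindle's cross pin and press it straight down until it snaps over the detent balls and sits fully home on the flange. Then do not let go: finish while still gripping the wing and pressing the rotor down on the flange with a firm push of roughly 10 N, so that its seating can be checked; never lean on it with crushing force. Leave the other rotor, the two micro tubes and the dropper bottle where they are.

Things in the scene. Friction and masses are not known exactly. Their poses are not given: they have to be found in the camera images.
- tube_rotor: The rotor to fit: grey plastic, round, low-conical, 94 mm across, six round tube holes in its sloping top; about 0.14 kg. It stands upright on the bench. Origin: centre of its underside, z up along its axis; x along its wing and slot. The body is 37 mm tall, the wing on top ends at 60 mm.
- rotor_wing (a point): Point on the tube rotor's axis, 48 mm above its underside, in the middle of the wing: a straight upright grip bar 42 mm long (along x), 12 mm thick (along y), from 37 to 60 mm above the underside. Turns with the rotor.
- rotor_bore (a point): Centre of the bore in the tube rotor's underside (same point and axes as the rotor's origin): 20 mm wide, with a slot 10 mm wide and 9 mm deep right across it along x, parallel to the wing, so half a turn makes no difference. From 9 to 11 mm above this point the bore narrows to an 18 mm ring, which must be forced past the spindle's balls.
- spindle: Steel drive spindle in the middle of the centrifuge's bowl. Origin: on its axis, level with the top of its flange, 52 mm above the bench; when home, the rotor's underside is here (rotor origin = spindle origin). z up. Shaft 15 mm thick, domed end 30.5 mm above the origin. It can turn in the motor against slight friction.
- flange: The spindle's rigid steel flange, a disc 44 mm across that turns with it and carries the mounted rotor. Origin: on the axis, at its top face (same point and axes as the spindle).
- spindle_pin (a point): Middle of the spindle's cross pin, 5.5 mm above the flange: 5 mm thick, 34 mm long, along the spindle's x (this point's x). The rotor's slot must straddle it, within about 10 degrees, either way round; otherwise the rotor stops about 8 mm above home.
- spindle_balls (a point): Point on the spindle axis 16 mm above the flange, at the height of four sprung steel balls that bulge out to 11.5 mm from the axis. A rotor being pressed down meets them about 11 mm above home; the push rises to about 10 N by 9 mm, then drops suddenly, and from 6 mm on the balls even pull the rotor down (up to 8 N) on to the flange.
- centrifuge: Mini centrifuge, fixed: white round housing 162 mm across, 78 mm tall, open bowl 118 mm wide, a nose with a rocker switch towards its -x, a clear lid folded back behind the bowl (its +x), rising from the rim 78 mm behind the axis to 200 mm high 170 mm behind it. Origin: under the spindle axis, at bench level. The mounted rotor's wing stands above the rim.
- strip_rotor: The other rotor, not to be used: same grey plastic, same hub and wing, but with a rectangular body 88 x 80 mm carrying two straight rows of eight small wells. Stands on the bench. Origin: centre of its underside. Leave it alone.
- micro_tube_0: A small capped sample tube, 42 x 12 mm, lying on the bench in front of the centrifuge. Origin: its underside, in the middle. Leave it alone.
- micro_tube_1: A second small capped sample tube, 42 x 12 mm, lying on the bench in front of the centrifuge. Origin: its underside, in the middle. Leave it alone.
- dropper_bottle: A white dropper bottle, 36 mm thick and 74 mm tall, standing on the bench. Origin: centre of its underside. Leave it alone.
There are look-alikes about, which are no part of the job. What is shaped like the tube_rotor but orange is not meant.

How it is judged:
By the outcome, as a careful person would: the job done as asked, in the order asked, and still so for the second after the job is handed in, while the arm keeps its last pose, push and grip.
It also fails if it takes over 45 s, if anything falls off the work surface, if the arm or the gripper's body presses on something with over 40 N, if the wrist force passes 120 N, or if a joint passes its speed limit or range.

## Robot

A 6-joint arm with a two-finger parallel gripper is mounted at the origin on a cart in front of the work surface, level with it; the furniture and walls round the work are solid. World frame = base frame: x ahead of the robot, y to its left, z up, the work surface at z = 0. Lengths are in m, angles in rad, forces in N, time in s.
With the tool pointing down it reaches from about 0.275 to 0.85 m from the base axis. Payload 19 kg.
Tool frame: the origin (TCP) lies between the finger pads; the fingertips stand 19 mm ahead of it and the grasp point (between the pads) is the TCP; z points along the fingers, y is the line along which they close (so a half turn about z gives the same grasp; the last joint's range is limited). The gripper opens to 85 mm and grips with 20 to 120 N. Pads are 22 mm wide; open, the fingers measure 114 mm over their backs; the gripper's body (76 mm by 85 mm) begins 54 mm behind the grasp point. The pads swing forward as they close: fully open they stand 13 mm farther back than shut.
Start: joints at [1.026, 0.15, 1.437, -0, 1.554, -0.134], TCP at [0.23, 0.527, 0.25] pointing down, gripper open.
Joint ranges: [-2.8, 2.8], [-0.68, 2.1], [0.12, 2.68], [-1.39, 4.53], [0.16, 2.79], [-2.81, 2.81]. Speed limits (rad/s): [1.89, 1.89, 2.22, 3.01, 3.01, 3.01].

## Interface

Orientations are given as a rotation vector (axis times angle).
In Python, from workcell import ctrl gives the robot as it stands.
- The arm moves only by the tool jog_arm, never from a script. Its argument "deltas" is text: rows parted by semicolons, each of 7 numbers parted by spaces: the shift along the tool's x, y, z in units of 40 cm (1.0 is 40 cm), then the turn, a rotation vector about the tool's x, y, z in units of pi rad (1.0 is pi rad), then the opening, from 0 (shut) to 1 (fully open). A call has 1 to 12 rows; each row is the pose to reach, as a shift and turn from the pose commanded when the call began, along the tool's axes at that moment, turning the shorter way round; what a row does not reach only later rows make up. A row lasts 1/8 s, in which the tool goes at most 62.5 mm and 10.7 degrees, less where a joint would pass 70% of its speed; a pose out of reach is approached as far as the arm can. A call with a number of a shift or a turn outside -1 to 1 is refused whole. A call with a gripper value outside its range is refused whole. The fingers move at their own pace and stop on an object; the grip force is fixed at half the most. Time passes only in rows, so rows that repeat a pose let the fingers close. It gives the time, the measured TCP pose, the force, the opening and the grip force at its end, in the units of the state.
- ctrl.observe(): the state, without advancing time (a new reading comes with each control period).
- ctrl.snapshot(name): name is "side" or "top" or "wrist"; returns the picture (384x512x3 uint8, red, green, blue); there is no depth.
- ctrl.camera_info(name): a dict with "K" (3x3 intrinsics, pixels), "dist" ([k1, k2, p1, p2, k3] as OpenCV has them; the pictures are not rectified), "rvec" (rotation vector, rad) and "tvec" (3), from world to camera coordinates, as OpenCV has them. Camera axes: x right, y down, z forward; pixel columns grow to the right and rows downward; lengths in m; the calibration is good to about 2 mm. A picture is of the moment at which its call begins: read the wrist's pose just before it. camera_info takes no time and is no camera call; for the wrist camera it gives the pose at the moment of the call.
- ctrl.job_done(): hands the job in; it is judged then, once.
Trained networks look in the newest picture that a camera, given by its name, has taken for a name from the list of things; names that differ only in an ending like _2 or _b are one class to them, and where a whole thing is asked for, a point or a joint stands for the part that bears it (a point fixed in the world has none). Each returns a list of dicts, best first, with "conf" (0 to 1); they miss things now and then, are a little off and sometimes report something else, mostly with a low value. They report only what shows in the picture. A call takes as long as a camera call. They do not tell look-alikes from the thing itself.
- ctrl.regions_of(query, camera): "region" (384x512 bool, what is visible of it) and "bbox" ([left, top, right, bottom] in pixels, round what is visible of it).
The state is a dict: "clock": time; "qpos": joint angles; "joint_velocities": joint speeds; "effort": joint torques, N m; "tcp_pos": TCP position; "tcp_rot": TCP orientation; "contact_force": force on the tool from outside, world axes, zero at the start; "torque": the same for the moment, N m; "width": opening from 0.0 (shut) to 1.0 (fully open); "grasp_force": force on a finger pad.
Only numpy, scipy, OpenCV 4.12 (cv2) and the standard library are available. Lean on these libraries where they do the work, as an engineer would, in place of code of your own. Each camera call takes 0.05 s, during which the arm holds its last target. There are 200 camera calls.

## Working session

There is one attempt and no reset: what is moved stays moved. The work goes in short steps, Python scripts to look and compute and a tool call to move; the robot and the scene stay as the last step left them, time stands still between calls to the robot, and variables do not carry over. Pictures are saved under pics/ and viewed, at most 10 in all, crops included, and the job is handed in when it is done.

Besides the shell and the picture viewer there is one more tool, called by a JSON object that holds its "op" and its "data". jog_arm: Moves the arm, as the interface text tells. Shifts and turns lie within -1 to 1; 1 stands for 40 cm of shift or pi rad of turn. Its arguments: {"type":"object","properties":{"deltas":{"type":"string"}},"required":["deltas"]}

```bash
mkdir -p pics; cat > h.py <<'E'
import numpy as np, cv2
from workcell import ctrl
from scipy.spatial.transform import Rotation as R
def ray(cam,uv,ci=None):
    c=ci or ctrl.camera_info(cam); K=np.array(c['K']);d=np.array(c['dist'])
    p=cv2.undistortPoints(np.array(uv,float).reshape(-1,1,2),K,d).reshape(-1,2)
    Rm=cv2.Rodrigues(np.array(c['rvec'],float))[0];t=np.array(c['tvec'],float).ravel()
    o=-Rm.T@t; D=np.c_[p,np.ones(len(p))]@Rm
    return o,D
def onz(cam,uv,z,ci=None):
    o,D=ray(cam,uv,ci); s=(z-o[2])/D[:,2]; return o+D*s[:,None]
def proj(cam,P,ci=None):
    c=ci or ctrl.camera_info(cam)
    return cv2.projectPoints(np.array(P,float).reshape(-1,1,3),np.array(c['rvec'],float),np.array(c['tvec'],float),np.array(c['K']),np.array(c['dist']))[0].reshape(-1,2)
def save(n,im): cv2.imwrite('pics/'+n,cv2.cvtColor(im,cv2.COLOR_RGB2BGR))
E
python3 - <<'E'
from h import *
a=ctrl.snapshot('top');b=ctrl.snapshot('side')
save('top0.png',cv2.resize(a,(800,600)));save('side0.png',cv2.resize(b,(800,600)))
for cam in('top','side'):
  o,_=ray(cam,[[0,0]]);print(cam,o)
  for q in('tube_rotor','strip_rotor','centrifuge','spindle','rotor_wing','flange'):
    for r in ctrl.regions_of(q,cam):
      print(cam,q,round(r['conf'],2),r['bbox'],r['region'].sum())
s=ctrl.observe();print(s['tcp_pos'],s['tcp_rot'],s['contact_force'],s['clock'],s['width'])
E
```

```text
top [0.4541376  0.01791459 1.25497144]
top tube_rotor 0.83 [174.2, 190.7, 204.3, 220.1] 758
top tube_rotor 0.8 [175.7, 241.4, 210.7, 272.5] 779
top tube_rotor 0.62 [145.1, 148.2, 175.5, 180.1] 766
top strip_rotor 0.96 [340.7, 201.3, 377.7, 240.7] 804
top strip_rotor 0.28 [247.4, 80.9, 313.3, 191.2] 4453
top centrifuge 0.73 [249.8, 78.1, 313.4, 194.5] 4528
top spindle 0.46 [276.9, 148.4, 291.0, 161.0] 151
top rotor_wing 0.9 [144.8, 145.6, 175.2, 180.6] 753
top rotor_wing 0.84 [180.7, 241.5, 210.6, 270.0] 722
top rotor_wing 0.68 [172.4, 190.4, 206.6, 224.0] 789
top flange 0.57 [277.2, 148.7, 293.7, 163.0] 125
side [ 0.05195052 -0.68546878  0.64761069]
side tube_rotor 0.95 [209.0, 129.0, 241.6, 151.3] 463
side tube_rotor 0.84 [184.1, 153.1, 218.6, 177.9] 624
side tube_rotor 0.62 [135.4, 173.2, 173.8, 198.1] 740
side strip_rotor 0.64 [273.9, 260.4, 334.6, 310.4] 1627
side centrifuge 0.66 [270.2, 106.1, 368.1, 228.2] 5929
side spindle 0.62 [297.6, 177.9, 318.5, 194.7] 216
side rotor_wing 0.87 [136.2, 173.2, 172.0, 204.4] 710
side rotor_wing 0.84 [213.3, 127.5, 242.6, 151.8] 490
side rotor_wing 0.7 [184.8, 153.8, 218.9, 179.4] 616
side flange 0.66 [301.8, 183.4, 319.2, 194.4] 106
[0.22962666 0.52711504 0.25029629] [-6.40800058e-01 -3.07553373e+00  1.10040691e-04] [-0.16787872  0.45727216  0.3794793 ] 0.7 1.001630968044605
```

View pics/top0.png

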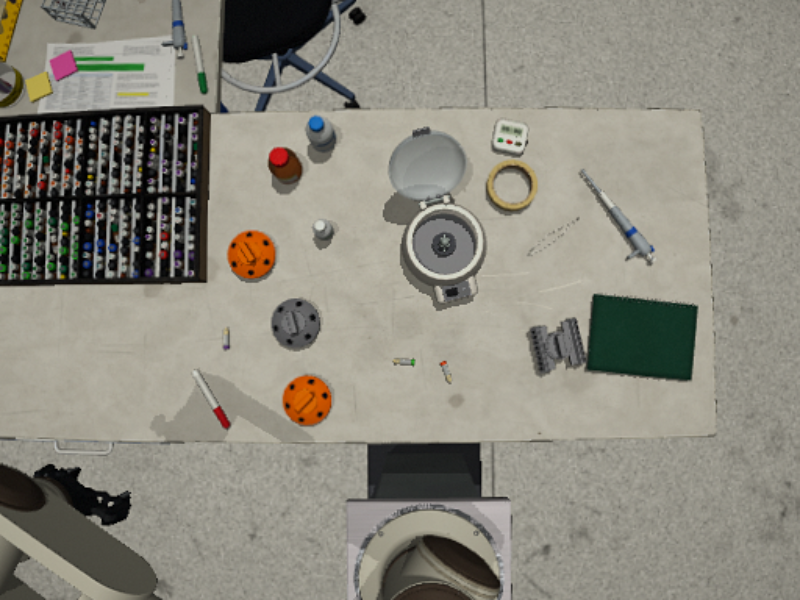

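View pics/side0.png

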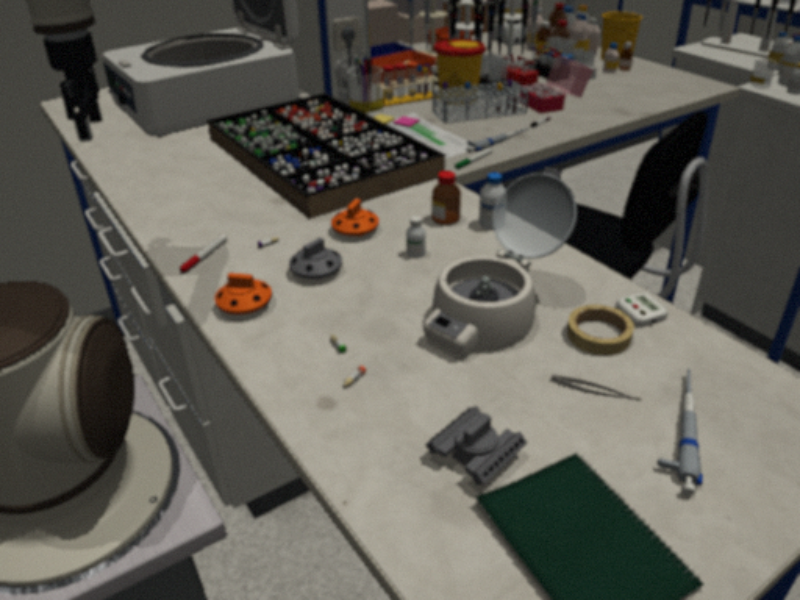

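The three round rotors in the top picture (native pixels) are orange (161,163), grey (189,206) and orange (196,257). The strip rotor is at (358,221). Only the grey round one at (189,206) fits the description. I'll check it in a crop and measure coarse positions.

```bash
python3 - <<'E'
from h import *
a=ctrl.snapshot('top')
c1=cv2.resize(a[180:232,160:220],(400,347),interpolation=cv2.INTER_CUBIC)
c2=cv2.resize(a[125:195,245:325],(397,347),interpolation=cv2.INTER_CUBIC)
save('crop1.png',np.hstack([c1,c2]))
print('rotor',onz('top',[[189.2,205.5]],0.03),'spindle',onz('top',[[284,155.2]],0.07))
print('side rotor',onz('side',[[201.5,166]],0.025),'sp',onz('side',[[308,186]],0.065))
print(ctrl.camera_info('wrist'))
s=ctrl.observe();print(R.from_rotvec(s['tcp_rot']).as_matrix().round(3))
E
```

```text
rotor [[0.49901104 0.24749811 0.03      ]] spindle [[ 0.63947008 -0.03430182  0.07      ]]
side rotor [[0.49385274 0.2490523  0.025     ]] sp [[ 0.62707571 -0.04193761  0.065     ]]
{'K': array([[344.45277607,   0.        , 254.57809679],
       [  0.        , 344.45277607, 195.39158148],
       [  0.        ,   0.        ,   1.        ]]), 'dist': array([-0.07584059,  0.        ,  0.        ,  0.        ,  0.        ]), 'rvec': array([-2.40642276, -1.57689221, -0.2405156 ]), 'tvec': array([-0.57526846, -0.03962842,  0.37936525])}
[[-0.917  0.399 -0.   ]
 [ 0.399  0.917 -0.   ]
 [ 0.    -0.    -1.   ]]
```

View pics/crop1.png

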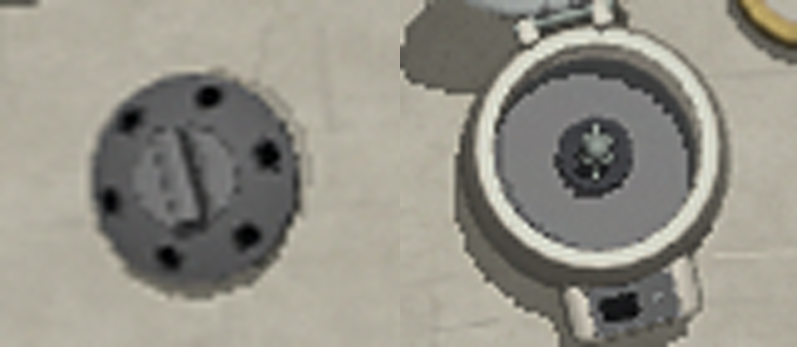

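```bash
cat >> h.py <<'E'
def plan(pos,ydeg,z0=None):
    """row from measured pose to TCP pos, pointing down, tool y at world angle ydeg"""
    s=ctrl.observe();R0=R.from_rotvec(s['tcp_rot']).as_matrix()
    y=np.array([np.cos(np.radians(ydeg)),np.sin(np.radians(ydeg)),0]);z=np.array([0,0,-1.]);x=np.cross(y,z)
    Rt=np.c_[x,y,z]; d=R0.T@(np.array(pos)-s['tcp_pos'])/0.4
    r=R.from_matrix(R0.T@Rt).as_rotvec()/np.pi
    print('row',d.round(4),r.round(4),'ydir now',np.degrees(np.arctan2(R0[1,1],R0[0,1])).round(2),'t',s['clock'])
E
python3 - <<'E'
from h import *
s=ctrl.observe();R0=R.from_rotvec(s['tcp_rot']).as_matrix()
c=ctrl.camera_info('wrist');o,D=ray('wrist',[[254.6,195.4]])
print('cam offset tool',R0.T@(o-s['tcp_pos']),'axis tool',R0.T@D[0])
plan([0.45,0.2475,0.25],98)
plan([0.42,0.2475,0.25],98)
E
```

```text
cam offset tool [ 0.07579177  0.00062807 -0.12305797] axis tool [-2.99412030e-01 -6.81954856e-04  9.54123669e-01]
row [-7.843e-01 -4.209e-01  7.000e-04] [-0.     -0.     -0.1752] ydir now 66.46 t 0.75
row [-7.155e-01 -4.508e-01  7.000e-04] [-0.     -0.     -0.1752] ydir now 66.46 t 0.75
```

```bash
python3 - <<'E'
from h import *
plan([0.475,0.2475,0.25],98)
E
```

```text
row [-8.416e-01 -3.959e-01  7.000e-04] [-0.     -0.     -0.1752] ydir now 66.46 t 0.75
```

{"op": "jog_arm", "data": {"deltas": "-0.14 -0.066 0 0 0 -0.03 1;-0.28 -0.132 0 0 0 -0.06 1;-0.42 -0.198 0 0 0 -0.09 1;-0.56 -0.264 0 0 0 -0.12 1;-0.7 -0.33 0 0 0 -0.15 1;-0.84 -0.396 0 0 0 -0.175 1;-0.84 -0.396 0 0 0 -0.175 1;-0.84 -0.396 0 0 0 -0.175 1;-0.84 -0.396 0 0 0 -0.175 1"}}

```text
clock: 1.88
tcp_pos: [0.4738, 0.2487, 0.2504]
tcp_rot: [-0.22, 3.134, 0.0]
contact_force: [-0.3, -0.3, 0.0]
width: 0.999
grasp_force: 0.0
```

```bash
python3 - <<'E'
from h import *
s=ctrl.observe();print(s['tcp_pos'],s['clock'])
a=ctrl.snapshot('wrist');np.save('w1.npy',a);save('w1.png',cv2.resize(a,(800,600),interpolation=cv2.INTER_CUBIC))
for q in('tube_rotor','rotor_wing'):
  for r in ctrl.regions_of(q,'wrist'): print(q,r['conf'],r['bbox'],r['region'].sum())
E
```

```text
[0.47375758 0.24866929 0.25040352] 1.875
tube_rotor 0.79 [270.5, 264.8, 348.6, 336.2] 4321
tube_rotor 0.76 [205.0, 0.0, 303.5, 85.4] 7044
tube_rotor 0.67 [209.7, 143.4, 296.9, 227.4] 5958
rotor_wing 0.84 [208.7, 141.9, 298.3, 226.7] 6005
rotor_wing 0.68 [205.5, 1.5, 303.6, 84.1] 7149
rotor_wing 0.59 [273.4, 264.9, 346.2, 339.8] 4298
```

View pics/w1.png

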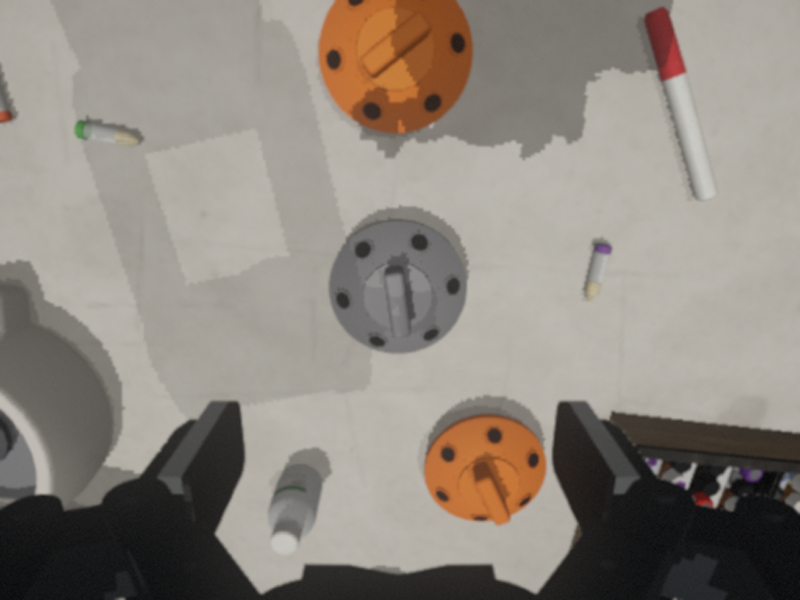

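The grey rotor is centred at native (255,183), between the two orange ones, with its wing nearly along image rows. I'll enlarge it to measure the wing.

```bash
python3 - <<'E'
from h import *
a=np.load('w1.npy')
c=cv2.convertScaleAbs(a[136:232,205:305],alpha=1.5)
save('w1c.png',cv2.resize(c,(600,576),interpolation=cv2.INTER_CUBIC))
r=[r for r in ctrl.regions_of('tube_rotor','wrist') if abs(r['bbox'][1]-142)<8]
m=r[0]['region'];ys,xs=np.nonzero(m);
(e)=cv2.fitEllipse(max(cv2.findContours(m.astype(np.uint8),0,1)[0],key=len));print(e)
for z in(0,.01,.02,.055): print(z,onz('wrist',[e[0]],z))
E
```

```text
((254.007568359375, 182.99209594726562), (84.92833709716797, 87.57966613769531), 103.31403350830078)
0 [[0.50064044 0.25139003 0.        ]]
0.01 [[0.49792109 0.25103496 0.01      ]]
0.02 [[0.49520174 0.25067989 0.02      ]]
0.055 [[0.48568402 0.24943713 0.055     ]]
```

View pics/w1c.png

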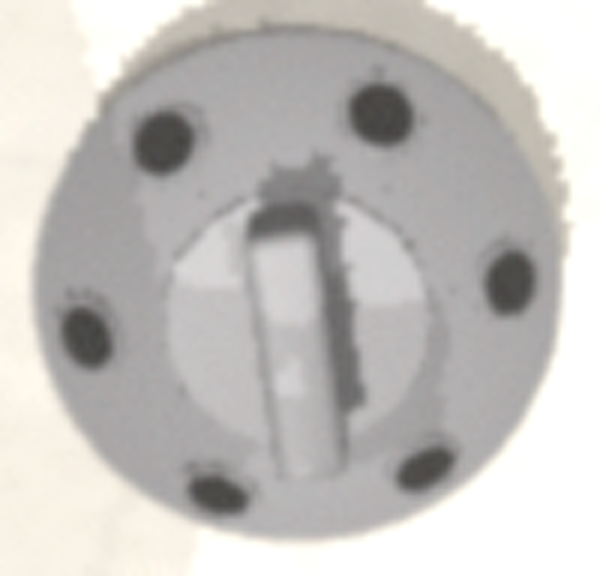

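```bash
cat >m1.py <<'E'
from h import *
f=lambda p:np.array(p,float)/6-0.4+[205,136]   # crop px -> native (cubic resize half-pixel)
w=onz('wrist',f([[252,235],[318,233],[283,478],[342,468]]),.060);print(w.round(4),w.mean(0))
for i,j in((0,2),(1,3)):
  d=w[i]-w[j];print(np.linalg.norm(d),np.degrees(np.arctan2(d[1],d[0])))
print('width',np.linalg.norm(w[0]-w[1]),np.linalg.norm(w[2]-w[3]))
print('disc',onz('wrist',f([[299,322]]),.037))
h=f([[163,142],[381,114],[510,283],[426,468],[219,494],[87,337]])
for z in(.02,.025,.03):
  q=onz('wrist',h,z);c=q.mean(0);print(z,c,np.linalg.norm(q-c,axis=1).round(4),(np.degrees(np.arctan2(*(q-c)[:,1::-1].T)) if 0 else np.degrees(np.arctan2((q-c)[:,1],(q-c)[:,0]))).round(1))
E
python3 m1.py
```

```text
[[0.4774 0.2413 0.06  ]
 [0.4756 0.2514 0.06  ]
 [0.5168 0.2516 0.06  ]
 [0.5138 0.2608 0.06  ]] [0.49589284 0.25129386 0.06      ]
0.040743812645497264 -165.28629929358843
0.03926353899275956 -166.1453454126656
width 0.010303525852445301 0.009696571722626562
disc [[0.49707293 0.25142732 0.037     ]]
0.02 [0.49975023 0.25153899 0.02      ] [0.0382 0.038  0.038  0.0381 0.038  0.038 ] [-134.3  165.7  105.4   45.9  -14.3  -74.2]
0.025 [0.49832621 0.2513493  0.025     ] [0.0377 0.0375 0.0374 0.0375 0.0374 0.0375] [-134.3  165.7  105.4   45.9  -14.3  -74.2]
0.03 [0.49690219 0.25115961 0.03      ] [0.0372 0.0369 0.0369 0.037  0.0369 0.0369] [-134.3  165.7  105.4   45.9  -14.3  -74.2]
```

```bash
python3 - <<'E'
from h import *
plan([0.4968,0.2513,0.12],105.3);plan([0.4968,0.2513,0.059],105.3)
E
```

```text
row [-0.0576 -0.0009  0.3259] [-0.      0.     -0.0404] ydir now 98.03 t 2.075
row [-0.0575 -0.0009  0.4784] [-0.      0.     -0.0404] ydir now 98.03 t 2.075
```

{"op": "jog_arm", "data": {"deltas": "-0.03 -0.001 0.11 0 0 -0.02 1;-0.0575 -0.001 0.22 0 0 -0.04 1;-0.0575 -0.001 0.32 0 0 -0.04 1;-0.0575 -0.001 0.32 0 0 -0.04 1;-0.0575 -0.001 0.32 0 0 -0.04 1"}}

```text
clock: 2.7
tcp_pos: [0.4977, 0.251, 0.1241]
tcp_rot: [-0.415, 3.112, 0.0]
contact_force: [0.0, 0.7, 0.9]
width: 0.999
grasp_force: 0.0
```

```bash
python3 - <<'E'
from h import *
plan([0.4968,0.2513,0.059],105.3)
a=ctrl.snapshot('wrist');save('w2.png',a)
P=[0.4968,0.2513,0.06];u=np.array([np.cos(np.radians(15.3)),np.sin(np.radians(15.3)),0]);v=np.array([-u[1],u[0],0])
print(proj('wrist',[P+su*.021*u+sv*.006*v for su in(-1,1) for sv in(-1,1)]).round(1))
E
```

```text
row [0.0022 0.0014 0.1627] [ 0.      0.0005 -0.0007] ydir now 105.18 t 2.7
[[245.1 186.4]
 [266.3 186.4]
 [245.8 253.4]
 [265.7 253.3]]
```

View pics/w2.png

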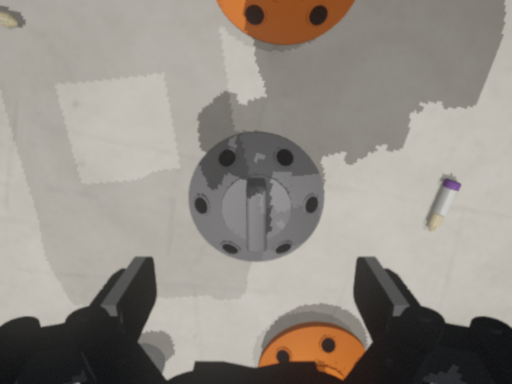

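The wing, at columns 246–267 and rows 185–251, matches the prediction and lies between the fingers. I'll descend and grip.

{"op": "jog_arm", "data": {"deltas": "0.002 0.0015 0.07 0 0 0 1;0.002 0.0015 0.13 0 0 0 1;0.002 0.0015 0.16 0 0 0 1;0.002 0.0015 0.162 0 0 0 0.6;0.002 0.0015 0.162 0 0 0 0.3;0.002 0.0015 0.162 0 0 0 0;0.002 0.0015 0.162 0 0 0 0;0.002 0.0015 0.162 0 0 0 0;0.002 0.0015 0.162 0 0 0 0;0.002 0.0015 0.162 0 0 0 0"}}

```text
clock: 4.0
tcp_pos: [0.4965, 0.251, 0.058]
tcp_rot: [-0.414, 3.114, 0.0]
contact_force: [-2.8, 0.4, 6.3]
width: 0.128
grasp_force: 60.6
```

```bash
python3 - <<'E'
from h import *
plan([0.497,0.251,0.28],105.3);plan([0.64,0.09,0.28],105.3)
E
```

```text
row [-1.50e-03 -3.00e-04 -5.55e-01] [-0.      0.0002 -0.0008] ydir now 105.16 t 4.0
row [-0.2413 -0.4822 -0.5548] [-0.      0.0002 -0.0008] ydir now 105.16 t 4.0
```

{"op": "jog_arm", "data": {"deltas": "0 0 -0.05 0 0 0 0;0 0 -0.15 0 0 0 0;0 0 -0.28 0 0 0 0;0 0 -0.42 0 0 0 0;-0.05 -0.1 -0.52 0 0 0 0;-0.11 -0.21 -0.555 0 0 0 0;-0.17 -0.33 -0.555 0 0 0 0;-0.22 -0.43 -0.555 0 0 0 0;-0.24 -0.48 -0.555 0 0 0 0;-0.24 -0.48 -0.555 0 0 0 0;-0.24 -0.48 -0.555 0 0 0 0;-0.24 -0.48 -0.555 0 0 0 0"}}

```text
clock: 5.5
tcp_pos: [0.6386, 0.0917, 0.2799]
tcp_rot: [-0.416, 3.114, 0.0]
contact_force: [-0.5, 0.1, -1.0]
width: 0.125
grasp_force: 59.8
```

```bash
python3 - <<'E'
from h import *
s=ctrl.observe();print(s['tcp_pos'],s['contact_force'],s['width'],s['grasp_force'])
a=ctrl.snapshot('wrist');np.save('w3.npy',a)
p=proj('wrist',[[.635,-.037,.075]])[0];print(p)
x,y=p.astype(int); x=min(max(x,40),472);y=min(max(y,35),349)
c=cv2.resize(a[y-35:y+35,x-35:x+35],(560,560),interpolation=cv2.INTER_CUBIC);print('crop origin',x-35,y-35)
save('w3.png',cv2.convertScaleAbs(np.hstack([c,np.vstack([cv2.resize(a,(240,180)),np.zeros((380,240,3),np.uint8)])]),alpha=1.4))
for q in('spindle','flange','spindle_pin'):
  for r in ctrl.regions_of(q,'wrist'): print(q,r['conf'],r['bbox'],r['region'].sum())
E
```

```text
[0.63864753 0.09172121 0.27985399] [-0.50210166  0.13108237 -0.96319063] 0.1250345127898487 59.76693391799927
[125.87014524 130.80627047]
crop origin 90 95
spindle 0.62 [113.5, 112.4, 158.9, 156.2] 1408
flange 0.85 [114.3, 117.0, 156.4, 153.5] 1019
spindle_pin 0.8 [114.4, 113.5, 157.6, 154.3] 1444
```

View pics/w3.png

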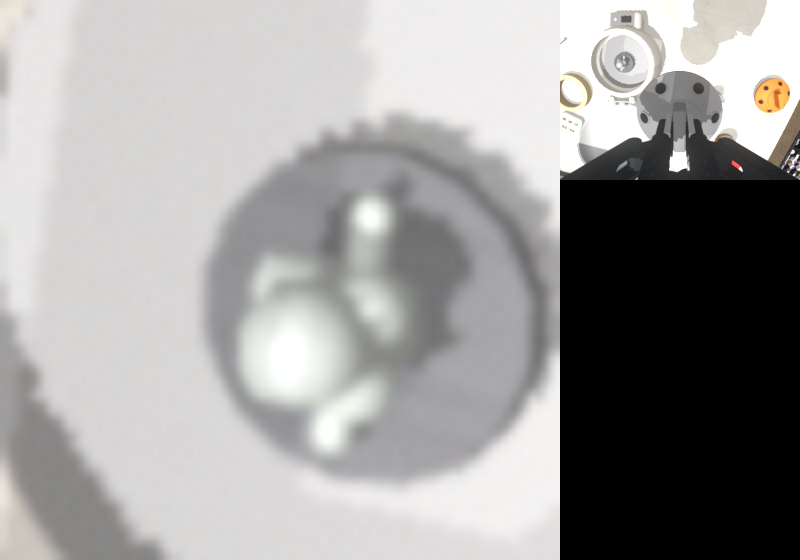

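```bash
cat > m2.py <<'E'
from h import *
f=lambda p:np.array(p,float)/8-0.44+[90,95]
print('flange',onz('wrist',f([[372,312]]),.052))
e=onz('wrist',f([[205,312],[538,312],[372,145],[372,480]]),.052);print('diam',np.linalg.norm(e[0]-e[1]),np.linalg.norm(e[2]-e[3]),e.mean(0))
q=onz('wrist',f([[372,205],[325,443]]),.0585);d=q[0]-q[1];print('pin',q,np.linalg.norm(d),np.degrees(np.arctan2(d[1],d[0])),q.mean(0))
print('dome',onz('wrist',f([[293,350]]),.0765))
r=max(ctrl.regions_of('flange','wrist'),key=lambda r:r['conf'])
c=cv2.convexHull(max(cv2.findContours(r['region'].astype(np.uint8),0,1)[0],key=len));E=cv2.fitEllipse(c);print(E,onz('wrist',[E[0]],.052))
print('cam',ray('wrist',[[0,0]])[0])
# overlay predicted geometry
def draw(c,yaw):
  t=np.linspace(0,2*np.pi,60);u=np.array([np.cos(yaw),np.sin(yaw),0]);C=np.array([*c,0])
  circ=lambda r,z:C+np.c_[r*np.cos(t),r*np.sin(t),0*t+z]
  L=[circ(.022,.052),circ(.0075,.075),circ(.0075,.0575),np.array([C+[0,0,.0575]+s*.017*u for s in(-1,1)])]
  v=np.array([-u[1],u[0],0])
  L.append(np.array([C+[0,0,.0575]+s*.017*u+k*.0025*v for s,k in((-1,-1),(-1,1),(1,1),(1,-1),(-1,-1))]))
  return L
import sys
if len(sys.argv)>3:
  a=np.load('w3.npy');im=cv2.resize(a[95:165,90:160],(560,560),interpolation=cv2.INTER_CUBIC)
  for P in draw([float(sys.argv[1]),float(sys.argv[2])],np.radians(float(sys.argv[3]))):
    p=(proj('wrist',P)-[90,95]+.44)*8; cv2.polylines(im,[p.round().astype(np.int32)],False,(255,0,0),1)
  save('ov%s.png'%sys.argv[4],im)
E
python3 m2.py
```

```text
flange [[ 0.6400616  -0.03430655  0.052     ]]
diam 0.04334523146537195 0.04287058431670008 [ 0.64027594 -0.03437577  0.052     ]
pin [[ 0.6255891  -0.03462821  0.0585    ]
 [ 0.65665652 -0.03541481  0.0585    ]] 0.031077385071442105 178.5496393884169 [ 0.64112281 -0.03502151  0.0585    ]
dome [[ 0.64179678 -0.03544728  0.0765    ]]
((136.15538024902344, 133.4287109375), (40.55317306518555, 44.5963020324707), 132.07691955566406) [[ 0.63991665 -0.03435043  0.052     ]]
cam [0.56607237 0.0714304  0.40269366]
```

```bash
python3 m2.py 0.6403 -0.0346 -1.5 1 >/dev/null
```

```text
(no output)
```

View pics/ov1.png

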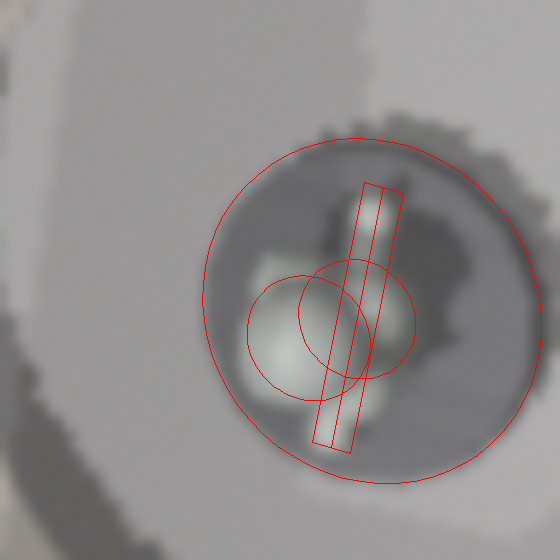

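```bash
python3 - <<'E'
from h import *
plan([0.6411,-0.0352,0.28],88.5);plan([0.6411,-0.0352,0.16],88.5)
E
```

```text
row [ 0.0777 -0.3057 -0.0009] [-0.      0.      0.0927] ydir now 105.18 t 5.8
row [ 0.0778 -0.3057  0.2991] [-0.      0.      0.0927] ydir now 105.18 t 5.8
```

{"op": "jog_arm", "data": {"deltas": "0.02 -0.08 0 0 0 0.02 0;0.04 -0.16 0 0 0 0.05 0;0.06 -0.24 0 0 0 0.07 0;0.078 -0.306 0 0 0 0.093 0;0.078 -0.306 0.1 0 0 0.093 0;0.078 -0.306 0.2 0 0 0.093 0;0.078 -0.306 0.29 0 0 0.093 0;0.078 -0.306 0.298 0 0 0.093 0;0.078 -0.306 0.298 0 0 0.093 0;0.078 -0.306 0.298 0 0 0.093 0"}}

```text
clock: 7.05
tcp_pos: [0.6418, -0.0357, 0.1622]
tcp_rot: [0.043, 3.139, -0.001]
contact_force: [-0.4, 0.3, -1.7]
width: 0.126
grasp_force: 59.7
```

```bash
python3 - <<'E'
from h import *
plan([0.6411,-0.0352,0.13],88.5)
s=ctrl.observe();print(s['tcp_pos'],s['contact_force'],s['grasp_force'])
a=ctrl.snapshot('side');p=proj('side',[[.6411,-.0352,.08]])[0].astype(int);print(p)
c=cv2.resize(a[p[1]-50:p[1]+40,p[0]-60:p[0]+60],(800,600),interpolation=cv2.INTER_CUBIC);save('s4.png',c)
E
```

```text
row [0.0019 0.0012 0.0805] [-0.0001  0.0008 -0.0004] ydir now 88.43 t 7.05
[ 0.6417576  -0.03566603  0.16219731] [-0.43390205  0.30323508 -1.71103381] 59.658368825912476
[310 177]
```

View pics/s4.png

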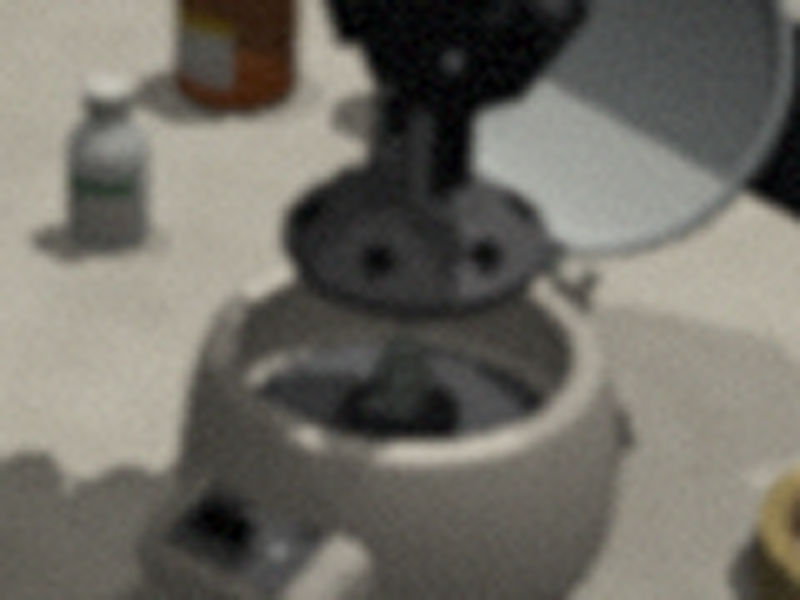

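{"op": "jog_arm", "data": {"deltas": "0.0015 0.001 0.03 0 0 0 0;0.0015 0.001 0.06 0 0 0 0;0.0015 0.001 0.08 0 0 0 0;0.0015 0.001 0.085 0 0 0 0;0.0015 0.001 0.085 0 0 0 0;0.0015 0.001 0.085 0 0 0 0"}}

```text
clock: 7.85
tcp_pos: [0.6407, -0.0352, 0.1267]
tcp_rot: [0.043, 3.141, -0.0]
contact_force: [0.5, 0.0, -1.4]
width: 0.13
grasp_force: 59.7
```

{"op": "jog_arm", "data": {"deltas": "0 0 0.008 0 0 0 0;0 0 0.014 0 0 0 0;0 0 0.018 0 0 0 0;0 0 0.018 0 0 0 0"}}

```text
clock: 8.35
tcp_pos: [0.6408, -0.0353, 0.1196]
tcp_rot: [0.043, 3.14, -0.0]
contact_force: [0.1, 0.8, 5.2]
width: 0.125
grasp_force: 60.6
```

{"op": "jog_arm", "data": {"deltas": "0 0 0.003 0 0 0 0;0 0 0.006 0 0 0 0;0 0 0.009 0 0 0 0;0 0 0.009 0 0 0 0"}}

```text
clock: 8.85
tcp_pos: [0.6403, -0.0351, 0.115]
tcp_rot: [-0.043, -3.14, -0.0]
contact_force: [0.4, 1.0, -4.4]
width: 0.123
grasp_force: 59.4
```

{"op": "jog_arm", "data": {"deltas": "0 0 0.004 0 0 0 0;0 0 0.008 0 0 0 0;0 0 0.01 0 0 0 0;0 0 0.01 0 0 0 0"}}

```text
clock: 9.35
tcp_pos: [0.6404, -0.0352, 0.1113]
tcp_rot: [-0.043, -3.141, 0.0]
contact_force: [0.9, 1.1, -5.9]
width: 0.125
grasp_force: 59.1
```

{"op": "jog_arm", "data": {"deltas": "0 0 0.002 0 0 0 0;0 0 0.004 0 0 0 0;0 0 0.004 0 0 0 0;0 0 0.004 0 0 0 0"}}

```text
clock: 9.85
tcp_pos: [0.6406, -0.0353, 0.11]
tcp_rot: [0.043, 3.141, -0.0]
contact_force: [0.1, -0.3, -0.6]
width: 0.126
grasp_force: 59.8
```

{"op": "jog_arm", "data": {"deltas": "0 0 0.001 0 0 0 0;0 0 0.001 0 0 0 0;0 0 0.001 0 0 0 0"}}

```text
clock: 10.22
tcp_pos: [0.6406, -0.0352, 0.1099]
tcp_rot: [0.043, 3.141, -0.0]
contact_force: [-2.0, -0.5, 6.1]
width: 0.126
grasp_force: 60.7
```

{"op": "jog_arm", "data": {"deltas": "0 0 0.0006 0 0 0 0;0 0 0.0006 0 0 0 0;0 0 0.0006 0 0 0 0;0 0 0.0006 0 0 0 0"}}

```text
clock: 10.72
tcp_pos: [0.6407, -0.0352, 0.1099]
tcp_rot: [0.043, 3.141, -0.0]
contact_force: [-2.9, 0.6, 8.4]
width: 0.124
grasp_force: 61.1
```

```bash
python3 - <<'E'
from h import *
a=ctrl.snapshot('side');p=proj('side',[[.6411,-.0352,.08]])[0].astype(int)
c=cv2.resize(a[p[1]-50:p[1]+40,p[0]-60:p[0]+60],(800,600),interpolation=cv2.INTER_CUBIC);save('s5.png',c)
for i in range(3):
  s=ctrl.observe();print(s['clock'],s['tcp_pos'],s['contact_force'],s['torque'],s['grasp_force']);ctrl.snapshot('top')
E
```

```text
10.775 [ 0.64068732 -0.03518182  0.10992807] [-2.79565086  0.66969953  8.17937466] [ 0.04149334  0.42172929 -0.01392571] 61.088236570358276
10.825 [ 0.64068908 -0.03519215  0.10994047] [-2.30141259  0.70670573  9.09633058] [ 0.06936349  0.52643937 -0.03752486] 61.087270975112915
10.875 [ 0.64065768 -0.03522223  0.10992451] [-2.52458731 -0.52911137  8.73560331] [0.05348194 0.54579436 0.02874295] 61.087599992752075
```

View pics/s5.png

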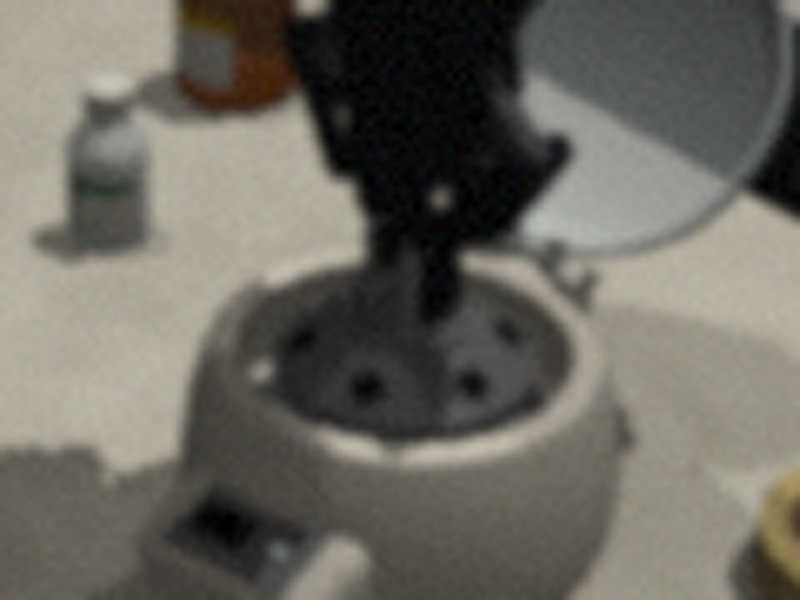

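The rotor sits down in the bowl, with its holes visible at (368,385) and (475,382). TCP z has stopped at the home height. I'll trim the push slightly.

{"op": "jog_arm", "data": {"deltas": "0 0 0.0004 0 0 0 0;0 0 0.0004 0 0 0 0;0 0 0.0004 0 0 0 0;0 0 0.0004 0 0 0 0"}}

```text
clock: 11.42
tcp_pos: [0.6407, -0.0352, 0.1099]
tcp_rot: [0.043, 3.14, -0.0]
contact_force: [-3.8, 1.2, 10.0]
width: 0.124
grasp_force: 61.2
```

```bash
python3 - <<'E'
from h import *
F=[]
for i in range(6):
  s=ctrl.observe();F.append(s['contact_force'][2]);ctrl.snapshot('top')
print(np.round(F,1),s['tcp_pos'],s['grasp_force'])
if 8.5<np.mean(F)<12.5: print(ctrl.job_done())
E
```

```text
[10.   9.5  9.9 10.7 10.   9.3] [ 0.64067747 -0.03521479  0.10991812] 61.249001026153564
the job is handed in; nothing more can be done
None
```

The grey tube rotor snapped past the detent balls and stopped at its home height on the flange; I handed the job in with its wing still gripped and about 10 N of push, and no verdict came back.

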